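# Put the tape stand together and load the wide roll

### The job

Assemble the tape stand: take the square spindle out of the wooden holder, stand it in the stand's square socket with its spring button on the side of the socket's window, squeeze the button flush to get it past the rim, and push the spindle fully home so that the button pops out through the window. Then slide the wider of the two tape rolls over the spindle until it lies flat on the stand's round foot, and leave the narrow roll, the ink pot and the bulldog clip where they are.

Things in the scene. Friction and masses are not known exactly. Their poses are not given: they have to be found in the camera images.
- spindle: loose square aluminium bar, 20 x 20 mm, 80 mm long, 0.13 kg, standing upright in the wooden holder. Origin: centre of its foot (underside), z up along the bar. The foot is chamfered over 4 mm. A steel spring button sticks out of its -x side near the foot; the other three sides are plain.
- spring_button (a joint): travel of the spindle's spring button in m: 0 fully out (6 mm proud), 0.006 flush with the bar's side, 0.0065 stop. Its spring takes about 3 N to start and 5 N at flush. It must be in by at least 5 mm to pass under the socket's wall; once its lower part is under the wall the wall keeps it in.
- stand_base: fixed steel stand: dark round foot 90 mm across, 8 mm thick, with a bright square socket tube upright at its centre: 28.5 mm outside, 22.5 mm bore, 42 mm deep. Origin: centre of the underside, on the table, z up. The tube's -x wall has a window 14 mm wide, from 16 to 38 mm above the socket's floor; the other walls are closed.
- socket_mouth (a point): centre of the socket's open upper end, level with the rim, 50 mm above the table (42 mm above the socket's floor); axes as the stand's
- socket_floor (a point): centre of the socket's inner floor, 8 mm above the table, level with the top of the round foot; axes as the stand's. With the spindle on this floor and its x axis the same way as the stand's, the button stands in the window, 1.7 mm proud of the tube. With the button under the wall the spindle takes about 5 to 12 N to push down.
- holder: fixed wooden block, 75 (x) x 56 (y) x 46 mm high, origin at the centre of its underside. A pocket 38 mm deep in its top holds the spindle upright with a few mm of play, its button side toward the block's -x and hidden in the pocket; 42 mm of the spindle stand above the block.
- wide_roll: loose ring: the wider of two paper tape rolls on card cores, lying flat on the thin patterned mat (top 2 mm above the table), 48 mm high, 64 mm outside, 51.6 mm inside diameter, 0.06 kg. Origin: centre of its underside, z along its axis.
- narrow_roll: loose ring: the narrow tape roll, lying flat on the mat, 25 mm high, otherwise like the wide one; to be left alone. Origin: centre of its underside.
- ink_pot: loose round ink pot with a black screw lid, 44 mm across, 51 mm high, a bystander; origin at the centre of its underside
- bulldog_clip: loose steel bulldog clip, 47 x 34 x 19 mm, a bystander; origin at the centre of its underside
- button_face (a point): centre of the outer face of the spindle's spring button, 27 mm above the foot. The button is 10 mm wide, 18 mm tall (18 to 36 mm above the foot) and stands 6 mm proud of the bar. Its lower edge is square, so pushing the spindle down alone will not force it past the socket's rim.
- eyelet_press: fixed green hand press to the left of the work, an obstacle: about 0.1 m wide, 0.2 m deep and 0.32 m high; its lever with a ball end reaches 0.13 m from the origin toward the robot, 0.25 to 0.32 m above the table. Origin: centre of its foot, on the table
Things that resemble listed ones, but are neither listed nor needed, are in the scene too. There is more than one size of the spindle; the job needs the smallest. What is shaped like the stand_base but purple or yellow is not meant.

How it is judged:
By the outcome, as a careful person would: the job done as asked, in the order asked, and still so for the second after the job is handed in, with the robot touching nothing.
It also fails if it takes over 72 s, if anything falls off the work surface, if the arm or the gripper's body presses on something with over 40 N, if the wrist force passes 120 N, or if a joint passes its speed limit or range.

### The arm

A 6-joint arm with a two-finger parallel gripper is mounted at the origin on a cart in front of the work surface, level with it; the furniture and walls round the work are solid. World frame = base frame: x ahead of the robot, y to its left, z up, the work surface at z = 0. Lengths are in m, angles in rad, forces in N, time in s.
With the tool pointing down it reaches from about 0.35 to 0.975 m from the base axis. Payload 4.9 kg.
Tool frame: the origin (TCP) lies midway between the tips of the shut fingers; the grasp point (between the pads) lies 19 mm behind it; z points along the fingers, y is the line along which they close (so a half turn about z gives the same grasp; the last joint's range is limited). The gripper opens to 85 mm and grips with 20 to 120 N. Pads are 22 mm wide; open, the fingers measure 114 mm over their backs; the gripper's body (76 mm by 85 mm) begins 54 mm behind the grasp point. The pads swing forward as they close: fully open they stand 13 mm farther back than shut.
Start: joints at [-1.366, 0.053, 1.613, -0, 1.476, -0.119], TCP at [0.199, -0.593, 0.231] pointing down, gripper open.
Joint ranges: [-3.01, 3.01], [-1.01, 2.22], [0.06, 2.58], [-1.02, 4.17], [0.09, 2.62], [-3.14, 3.14]. Speed limits (rad/s): [2.57, 2.57, 3.14, 3.14, 3.14, 3.14].

### API

Orientations are given as a rotation vector (axis times angle).
In Python, from station import ctrl gives the robot as it stands.
- The arm moves only by the tool carry_out, never from a script. Its argument "moves" is a list of rows, each an object of numbers: "x", "y", "z": the shift along the tool's x, y, z in units of 25 mm (1.0 is 25 mm); "turn": the turn about the tool's z in rad. In form: [{"x": .., "y": .., "z": .., "turn": ..}, ...]. A call has exactly 8 rows; each row shifts and turns the commanded pose from where the row before left it, along the tool's axes as they then stand; what a row does not reach is not made up. A row lasts 1/10 s, in which the tool goes at most 50 mm and 8.59 degrees, less where a joint would pass 70% of its speed; a pose out of reach is approached as far as the arm can. A call is refused whole if a number of a shift passes 1 or a number of a turn 0.15, either way. A call with a gripper value outside its range is refused whole. "grip" is the finger opening in mm, from 0 to 85.4, set as the call begins (left out, the last holds). The fingers move at their own pace and stop on an object; "newtons" is the grip in N (left out, the last holds). Time passes only in rows, so rows that do not move let the fingers close, or fill a call up. It gives the time, the measured TCP pose, the force, the opening and the grip force at its end, in the units of the state.
- ctrl.get_obs(): the state, without advancing time (a new reading comes with each control period).
- ctrl.get_image(name): name is "scene" or "top"; returns the picture (400x640x3 uint8, red, green, blue); there is no depth.
- ctrl.calibration(name): a dict with "fx", "fy", "cx", "cy" (pixels), "R" (3x3) and "t" (3): a world point X has camera coordinates R X + t. Camera axes: x right, y down, z forward; pixel columns grow to the right and rows downward; lengths in m; the calibration is good to about 2 mm. A picture is of the moment at which its call begins. calibration takes no time and is no camera call.
- ctrl.finish_job(): hands the job in; it is judged then, once.
Trained networks look in the newest picture that a camera, given by its name, has taken for a name from the list of things; names that differ only in an ending like _2 or _b are one class to them, and where a whole thing is asked for, a point or a joint stands for the part that bears it (a point fixed in the world has none). Each returns a list of dicts, best first, with "confidence" (0 to 1); they miss things now and then, are a little off and sometimes report something else, mostly with a low value. They report only what shows in the picture. A call takes as long as a camera call. They do not tell look-alikes from the thing itself.
- ctrl.look_for(camera, query): "rect" ([left, top, width, height] in pixels, round what is visible of it).
- ctrl.mark_of(camera, query): "pixel" ([column, row] in pixels: a listed point, or the origin of a listed thing).
The state is a dict: "t": time; "q": joint angles; "dq": joint speeds; "effort": joint torques, N m; "tool_pos": TCP position; "tool_rot": TCP orientation; "contact_force": force on the tool from outside, world axes, zero at the start; "wrist_torque": the same for the moment, N m; "opening": finger opening in m; "grip_force": force on a finger pad.
Only numpy, scipy, OpenCV 4.12 (cv2) and the standard library are available. Lean on these libraries where they do the work, as an engineer would, in place of code of your own. Each camera call takes 0.05 s, during which the arm holds its last target. There are 200 camera calls.

## Working session

There is one attempt and no reset: what is moved stays moved. The work goes in short steps, Python scripts to look and compute and a tool call to move; the robot and the scene stay as the last step left them, time stands still between calls to the robot, and variables do not carry over. Pictures are saved under pics/ and viewed, at most 10 in all, crops included, and the job is handed in when it is done.

Besides the shell and the picture viewer there is one more tool, called after "Request:" as name(argument=value, ...) on one line, values as JSON. carry_out: Moves the arm, as the interface text tells. Its arguments: {"type":"object","properties":{"moves":{"type":"array"},"grip":{"type":"number"},"newtons":{"type":"number"}},"required":["moves"]}

```bash
mkdir -p pics; ls; python3 - <<'E'
from station import ctrl
import cv2
for c in("scene","top"):
    im=ctrl.get_image(c); cv2.imwrite(f"pics/{c}0.png",cv2.cvtColor(im,cv2.COLOR_RGB2BGR))
    k=ctrl.calibration(c); print(c,k)
    for n in("spindle","stand_base","holder","wide_roll","narrow_roll","socket_mouth","ink_pot","bulldog_clip","eyelet_press"):
        try: print(n,[(([round(x) for x in d["pixel"]]),round(d["confidence"],2)) for d in ctrl.mark_of(c,n)])
        except Exception as e: print(n,e)
o=ctrl.get_obs();print(o)
E
```

```text
pics
scene {'fx': 502.24177873673193, 'fy': 502.24177873673193, 'cx': 319.50735594366114, 'cy': 200.20826348851608, 'R': array([[-0.9722101 , -0.23366479, -0.01443198],
       [-0.18436468,  0.80216422, -0.56792801],
       [ 0.14428159, -0.54948461, -0.82295169]]), 't': array([0.46073108, 0.32792827, 1.18077644])}
spindle [([325, 285], 0.93), ([393, 158], 0.86), ([345, 244], 0.43)]
stand_base [([296, 226], 0.97), ([228, 340], 0.82), ([396, 122], 0.75)]
holder [([347, 250], 0.87)]
wide_roll [([326, 164], 0.69)]
narrow_roll [([294, 230], 0.6), ([367, 180], 0.52)]
socket_mouth [([219, 333], 0.97), ([292, 216], 0.81), ([347, 248], 0.68), ([392, 112], 0.56)]
ink_pot [([279, 194], 0.82)]
bulldog_clip [([352, 214], 0.57)]
eyelet_press [([346, 242], 0.29)]
top {'fx': 371.99650275439694, 'fy': 371.99650275439694, 'cx': 317.1898295259166, 'cy': 201.41643722549338, 'R': array([[ 0.01675434, -0.9998536 ,  0.00347535],
       [-0.99803032, -0.01693375, -0.06040474],
       [ 0.06045475, -0.00245647, -0.99816792]]), 't': array([-0.25386114,  0.5088803 ,  1.08095329])}
spindle [([250, 221], 0.62),
[... 330 characters left out ...]
ess []
{'t': 1.0, 'q': array([-1.36598382e+00,  5.26933924e-02,  1.61288970e+00,  8.20373275e-07,
        1.47596289e+00, -1.18992906e-01]), 'dq': array([ 3.70211503e-04, -3.71802386e-04,  9.42368941e-04, -9.59977584e-04,
        1.68752108e-03,  3.94001091e-07]), 'effort': array([ 9.77442542e-04, -3.93690956e+01, -3.70475435e+01, -1.58278149e-04,
        3.90334426e-04, -8.66628795e-06]), 'tool_pos': array([ 0.19886431, -0.59251413,  0.23131383]), 'tool_rot': array([3.10046208e+00, 5.06405542e-01, 4.42617724e-06]), 'contact_force': array([ 0.54830877, -0.35599657, -0.48613719]), 'wrist_torque': array([-0.02672993,  0.0292431 ,  0.03106815]), 'grip_force': 0.0, 'opening': 0.0853250527968543}
```

```bash
python3 - <<'E'
import cv2
for n,(a,b,c,d) in {"top0":(130,110,360,180),"scene0":(180,60,320,300)}.items():
    i=cv2.imread(f"pics/{n}.png")[b:b+d,a:a+c]; s=2 if n=="top0" else 2
    cv2.imwrite(f"pics/{n}c.png",cv2.resize(i,None,fx=s,fy=s,interpolation=cv2.INTER_CUBIC))
E
```

```text
(no output)
```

View pics/top0c.png

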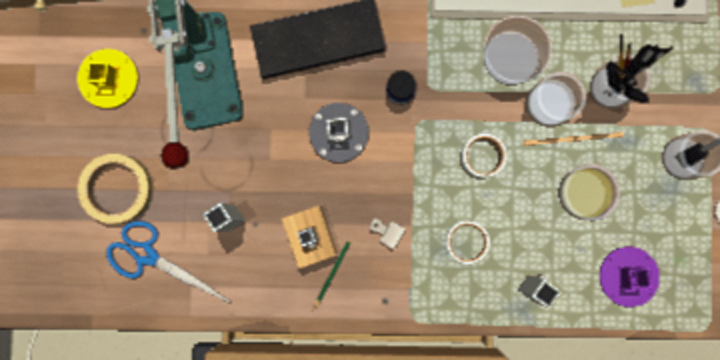

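View pics/scene0c.png

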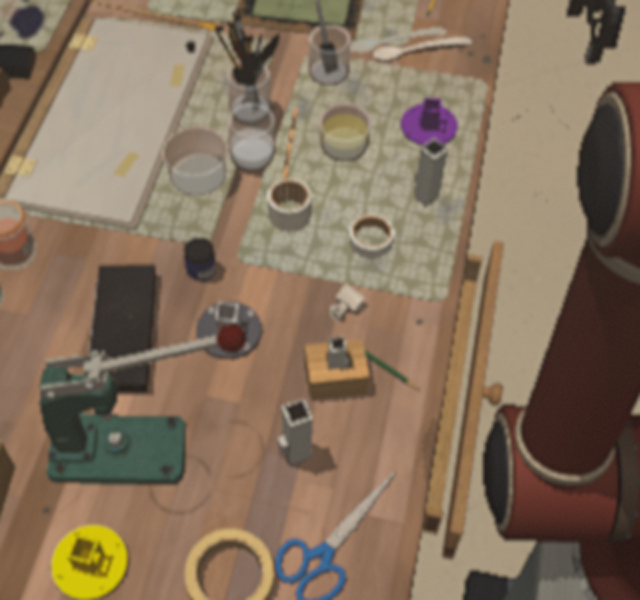

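```bash
cat > h.py <<'E'
from station import ctrl
import numpy as np, cv2
def ray(cam,p):
    k=ctrl.calibration(cam); R,t=k["R"],k["t"]
    return -R.T@t, R.T@np.array([(p[0]-k["cx"])/k["fx"],(p[1]-k["cy"])/k["fy"],1])
def at(cam,p,z):
    c,d=ray(cam,p); return c+d*(z-c[2])/d[2]
def proj(cam,X):
    k=ctrl.calibration(cam); q=k["R"]@np.asarray(X,float)+k["t"]; return np.array([k["cx"]+k["fx"]*q[0]/q[2],k["cy"]+k["fy"]*q[1]/q[2]])
def crop(im,c,h,s): 
    c=np.round(c).astype(int); return cv2.resize(im[c[1]-h:c[1]+h,c[0]-h:c[0]+h],(s,s),interpolation=cv2.INTER_CUBIC)
E
python3 - <<'E'
from h import *
np.set_printoptions(precision=4,suppress=True)
for c in("scene","top"): print(c,ray(c,(0,0))[0])
print("stand",at("top",(299,174),0),at("scene",(296,226),0),"mouth",at("top",(301,174),.05),at("scene",(292,216),.05))
print("holder",at("top",(284,229),0),at("scene",(347,250),0), "spindle top",at("top",(284,228.5),.088))
print("wide",at("top",(372,188),.002),at("scene",(326,164),.002))
print("narrow",at("top",(361,233),.002),at("scene",(367,180),.002))
print("ball",at("top",(217,187),.27)," clip",at("top",(321,224),0),"ink",at("top",(332,155),0))
a=cv2.imread("pics/top0.png");b=cv2.imread("pics/scene0.png")
cv2.imwrite("pics/m1.png",np.vstack([np.hstack([crop(a,(299,174),20,400),crop(b,(294,222),24,400)])[:300*2],np.hstack([crop(a,(284,228),20,400),crop(b,(348,240),24,400)])])[:800] if 0 else cv2.resize(np.vstack([np.hstack([crop(a,(299,174),20,400),crop(b,(294,222),24,400)]),np.hstack([crop(a,(284,228),20,400),crop(b,(348,240),24,400)])]),(600,600)))
E
```

```text
scene [0.338  0.4934 1.1646]
top [ 0.4468 -0.2426  1.1106]
stand [ 0.5956 -0.1893  0.    ] [ 0.5847 -0.1869  0.    ] mouth [ 0.589  -0.1974  0.05  ] [ 0.5924 -0.1852  0.05  ]
holder [ 0.4301 -0.1479  0.    ] [ 0.4343 -0.1454  0.    ] spindle top [ 0.4328 -0.1554  0.088 ]
wide [ 0.5569 -0.4087  0.002 ] [ 0.5535 -0.4137  0.002 ]
narrow [ 0.4221 -0.377   0.002 ] [ 0.4247 -0.3825  0.002 ]
ball [ 0.5266 -0.017   0.27  ]  clip [ 0.4468 -0.2578  0.    ] ink [ 0.6549 -0.2876  0.    ]
```

View pics/m1.png

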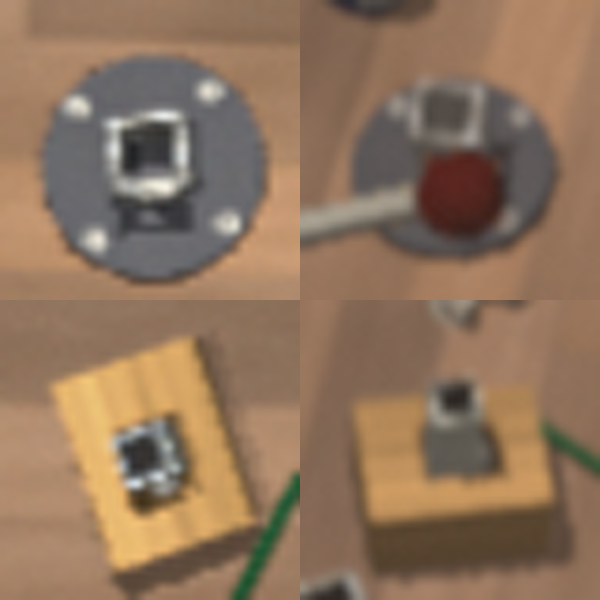

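The scene holds: the stand (grey foot), whose tube mouth is at top px ≈(298.5,174) and which casts a shadow with a light spot on the -x side (window side), yaw ≈ +8°. The holder is at (284,229) with yaw ≈ +18.6° and its pocket gap toward -x. The wide roll is at top px (372,188) and the narrow one at (361,233).

```bash
cat >> h.py <<'E'
from scipy.spatial.transform import Rotation as Ro
np.set_printoptions(precision=4,suppress=True)
def plan(pos,yaw=None,o=None):
    """shifts (units, tool axes before turning) and turn so that tool y lies along yaw (deg, mod 180)"""
    o=o or ctrl.get_obs(); R=Ro.from_rotvec(o["tool_rot"]).as_matrix()
    d=R.T@(np.asarray(pos)-o["tool_pos"])/.025
    a=np.degrees(np.arctan2(R[1,1],R[0,1])); tilt=np.degrees(np.arccos(-R[2,2]))
    tn=None if yaw is None else np.radians((a-yaw+90)%180-90)
    print("pos",o["tool_pos"],"yaw_y",round(a,1),"tilt",round(tilt,2),"units",d,"turn",tn,"F",o["contact_force"],"t",o["t"],"op",o["opening"],"g",o["grip_force"])
E
python3 - <<'E'
from h import *
for n,p,q,z in(("spindle",(283.2,228.2),(348.3,232),.088),("mouth",(298.1,173.8),(293,215.1),.05)):
    print(n,at("top",p,z),at("scene",q,z))
plan((.434,-.153,.17),18.6)
E
```

```text
spindle [ 0.4336 -0.1531  0.088 ] [ 0.4343 -0.1479  0.088 ]
mouth [ 0.5894 -0.1891  0.05  ] [ 0.5906 -0.1886  0.05  ]
pos [ 0.1989 -0.5925  0.2313] yaw_y -71.4 tilt 0.0 units [ 14.5104 -13.6745   2.4518] turn 1.569970418025652 F [ 0.5483 -0.356  -0.4861] t 1.0 op 0.0853250527968543 g 0.0
```

Request:
carry_out(moves=[{"x": 0.96, "y": -0.91}, {"x": 0.96, "y": -0.91}, {"x": 0.96, "y": -0.91}, {"x": 0.96, "y": -0.91}, {"x": 0.96, "y": -0.91}, {"x": 0.96, "y": -0.91}, {"x": 0.96, "y": -0.91}, {"x": 0.96, "y": -0.91}], grip=70)

```text
validation failed for argument at $.mo...
```

Request:
carry_out(moves=[{"x": 0.96, "y": -0.91}, {"x": 0.96, "y": -0.91}, {"x": 0.96, "y": -0.91}, {"x": 0.96, "y": -0.91}, {"x": 0.96, "y": -0.91}, {"x": 0.96, "y": -0.91}, {"x": 0.96, "y": -0.91}, {"turn": -0.15}])

```text
validation failed for argument at $.mo...
```

Request:
carry_out(moves=[{"turn": -0.142}, {"turn": -0.142}, {"turn": -0.142}, {"turn": -0.142}, {"turn": -0.142}, {"turn": -0.142}, {"turn": -0.142}, {"turn": -0.142}])

```text
validation failed for argument at $.mo...
```

Request:
carry_out(moves=[{"turn": -0.142}, {"turn": -0.142}, {"z": 0.5}, {"z": 0.5}, {}, {}, {}, {}])

```text
validation failed for argument at $.mo...
```

Request:
carry_out(moves=[{"x": 0.96, "y": -0.91, "z": 0, "turn": 0}, {"x": 0.96, "y": -0.91, "z": 0, "turn": 0}, {"x": 0.96, "y": -0.91, "z": 0, "turn": 0}, {"x": 0.96, "y": -0.91, "z": 0, "turn": 0}, {"x": 0.96, "y": -0.91, "z": 0, "turn": 0}, {"x": 0.96, "y": -0.91, "z": 0, "turn": 0}, {"x": 0.96, "y": -0.91, "z": 0, "turn": 0}, {"x": 0.96, "y": -0.91, "z": 0, "turn": 0}], grip=70)

```text
t: 1.8
tool_pos: [0.3234, -0.3577, 0.2315]
tool_rot: [3.1, 0.506, 0.001]
contact_force: [0.6, -0.0, 0.3]
opening: 0.07
grip_force: 0.0
```

Request:
carry_out(moves=[{"x": 0.96, "y": -0.91, "z": 0, "turn": 0}, {"x": 0.96, "y": -0.91, "z": 0, "turn": 0}, {"x": 0.96, "y": -0.91, "z": 0, "turn": 0}, {"x": 0.96, "y": -0.91, "z": 0, "turn": 0}, {"x": 0.96, "y": -0.91, "z": 0, "turn": 0}, {"x": 0.96, "y": -0.91, "z": 0, "turn": 0}, {"x": 0.96, "y": -0.91, "z": 0, "turn": 0}, {"x": 0, "y": 0, "z": 0, "turn": -0.14}])

```text
t: 2.6
tool_pos: [0.4327, -0.1516, 0.2315]
tool_rot: [-3.054, -0.734, -0.002]
contact_force: [0.2, -0.6, -0.4]
opening: 0.0703
grip_force: 0.0
```

Request:
carry_out(moves=[{"x": 0, "y": 0, "z": 0, "turn": -0.14}, {"x": 0, "y": 0, "z": 0, "turn": -0.14}, {"x": 0, "y": 0, "z": 0, "turn": -0.14}, {"x": 0, "y": 0, "z": 0, "turn": -0.14}, {"x": 0, "y": 0, "z": 0, "turn": -0.14}, {"x": 0, "y": 0, "z": 0, "turn": -0.14}, {"x": 0, "y": 0, "z": 0, "turn": -0.14}, {"x": 0, "y": 0, "z": 0, "turn": -0.14}])

```text
t: 3.4
tool_pos: [0.4316, -0.1545, 0.2314]
tool_rot: [2.2, 2.242, 0.0]
contact_force: [0.3, -0.4, -0.3]
opening: 0.0701
grip_force: 0.0
```

Request:
carry_out(moves=[{"x": 0, "y": 0, "z": 0, "turn": -0.14}, {"x": 0, "y": 0, "z": 0, "turn": -0.14}, {"x": 0, "y": 0, "z": 0.6, "turn": 0}, {"x": 0, "y": 0, "z": 0.6, "turn": 0}, {"x": 0, "y": 0, "z": 0, "turn": 0}, {"x": 0, "y": 0, "z": 0, "turn": 0}, {"x": 0, "y": 0, "z": 0, "turn": 0}, {"x": 0, "y": 0, "z": 0, "turn": 0}])

```text
t: 4.2
tool_pos: [0.4319, -0.1546, 0.2019]
tool_rot: [1.873, 2.521, 0.0]
contact_force: [-0.0, -0.4, 0.1]
opening: 0.0701
grip_force: 0.0
```

```bash
python3 - <<'E'
from h import *
plan((.434,-.152,.12),18.6); print(ctrl.get_obs()["q"])
E
```

```text
pos [ 0.4319 -0.1546  0.2019] yaw_y 16.8 tilt 0.06 units [0.0792 0.1085 3.2773] turn -0.03198729789971437 F [-0.0433 -0.3578  0.08  ] t 4.2 op 0.07010572032202646 g 0.0
[-0.5062 -0.3456  2.0192 -0.      1.467  -0.7989]
```

Request:
carry_out(moves=[{"x": 0.08, "y": 0.11, "z": 0.9, "turn": -0.03}, {"x": 0, "y": 0, "z": 0.9, "turn": 0}, {"x": 0, "y": 0, "z": 0.9, "turn": 0}, {"x": 0, "y": 0, "z": 0.9, "turn": 0}, {"x": 0, "y": 0, "z": 0.9, "turn": 0}, {"x": 0, "y": 0, "z": 0.9, "turn": 0}, {"x": 0, "y": 0, "z": 0.5, "turn": 0}, {"x": 0, "y": 0, "z": 0, "turn": 0}])

```text
t: 5.0
tool_pos: [0.4325, -0.1512, 0.0522]
tool_rot: [-1.834, -2.547, 0.001]
contact_force: [-1.0, 0.7, 0.1]
opening: 0.0701
grip_force: 0.0
```

Request:
carry_out(moves=[{"x": 0, "y": 0, "z": 0, "turn": 0}, {"x": 0, "y": 0, "z": 0, "turn": 0}, {"x": 0, "y": 0, "z": 0, "turn": 0}, {"x": 0, "y": 0, "z": 0, "turn": 0}, {"x": 0, "y": 0, "z": 0, "turn": 0}, {"x": 0, "y": 0, "z": 0, "turn": 0}, {"x": 0, "y": 0, "z": 0, "turn": 0}, {"x": 0, "y": 0, "z": 0, "turn": 0}], grip=10, newtons=40)

```text
t: 5.8
tool_pos: [0.4345, -0.1522, 0.0551]
tool_rot: [1.834, 2.548, 0.0]
contact_force: [-0.8, -0.1, 5.6]
opening: 0.0198
grip_force: 39.7
```

Request:
carry_out(moves=[{"x": 0, "y": 0, "z": -0.4, "turn": 0}, {"x": 0, "y": 0, "z": -0.8, "turn": 0}, {"x": 0, "y": 0, "z": -0.8, "turn": 0}, {"x": 0, "y": 0, "z": -0.8, "turn": 0}, {"x": 0, "y": 0, "z": -0.8, "turn": 0}, {"x": 0, "y": 0, "z": -0.4, "turn": 0}, {"x": 0, "y": 0, "z": 0, "turn": 0}, {"x": 0, "y": 0, "z": 0, "turn": 0}])

```text
t: 6.6
tool_pos: [0.4331, -0.1514, 0.1529]
tool_rot: [-1.835, -2.549, 0.0]
contact_force: [-0.1, -0.5, -1.1]
opening: 0.0196
grip_force: 39.6
```

```bash
python3 - <<'E'
from h import *
a=ctrl.get_image("scene")[...,::-1];b=ctrl.get_image("top")[...,::-1]
o=ctrl.get_obs();plan((.590,-.189,.16),8)
c=proj("scene",o["tool_pos"]-[0,0,.03]);d=proj("top",o["tool_pos"]-[0,0,.03]);e=proj("scene",(.59,-.189,.03));f=proj("top",(.59,-.189,.03))
cv2.imwrite("pics/m2.png",np.vstack([np.hstack([crop(a,c,40,300),crop(b,d,40,300)]),np.hstack([crop(a,e,20,300),crop(b,f,20,300)])]))
print(c,d,e,f)
for n in("button_face","spindle"):
  for k in("scene","top"): print(n,k,[(x["pixel"],x["confidence"]) for x in ctrl.mark_of(k,n)][:4])
E
```

```text
pos [ 0.4327 -0.1513  0.1522] yaw_y 18.5 tilt 0.16 units [-3.4262  5.4856 -0.3279] turn 0.18333415495376673 F [-0.0385  0.1628 -2.014 ] t 6.7 op 0.019219101243201156 g 39.55556631088257
[349.6638 223.7134] [281.3596 228.6576] [293.6896 219.0671] [298.4044 174.5317]
button_face scene [([319.8, 282.6], 0.45)]
button_face top []
spindle scene [([346.9, 225.9], 0.76), ([328.0, 288.6], 0.59)]
spindle top [([395.1, 253.4], 0.74)]
```

View pics/m2.png

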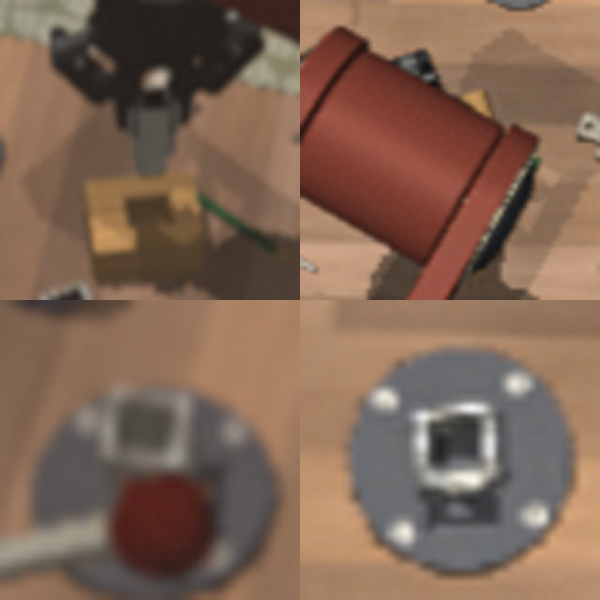

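Request:
carry_out(moves=[{"x": 0, "y": 0, "z": 0, "turn": 0.14}, {"x": 0, "y": 0, "z": 0, "turn": 0.14}, {"x": 0, "y": 0, "z": 0, "turn": 0.14}, {"x": 0, "y": 0, "z": 0, "turn": 0.14}, {"x": 0, "y": 0, "z": 0, "turn": 0.14}, {"x": 0, "y": 0, "z": 0, "turn": 0.14}, {"x": 0, "y": 0, "z": 0, "turn": 0.14}, {"x": 0, "y": 0, "z": 0, "turn": 0}])

```text
t: 7.7
tool_pos: [0.4335, -0.1517, 0.1534]
tool_rot: [-2.819, -1.386, 0.001]
contact_force: [-0.2, -0.4, -0.4]
opening: 0.0194
grip_force: 39.6
```

```bash
python3 - <<'E'
from h import *
a=ctrl.get_image("scene")[...,::-1]
o=ctrl.get_obs();plan((.590,-.189,.16),8)
c=proj("scene",o["tool_pos"]-[0,0,.03])
cv2.imwrite("pics/m3.png",crop(a,c,25,500))
print(c,[proj("scene",o["tool_pos"]-[0,0,h]) for h in(0,.022,.044)])
for n in("button_face","spindle"):
  for k in("scene",): print(n,k,[(x["pixel"],x["confidence"]) for x in ctrl.mark_of(k,n)][:4])
E
```

```text
pos [ 0.4335 -0.1517  0.1535] yaw_y -37.5 tilt 0.03 units [ 2.6238  5.876  -0.263 ] turn -0.7938538500707983 F [-0.2379  0.2573 -1.0178] t 7.75 op 0.019208792893709914 g 39.5535671710968
[349.4037 223.2536] [array([349.8374, 216.5986]), array([349.5176, 221.5053]), array([349.2072, 226.2683])]
button_face scene [([352.3, 225.8], 0.57), ([321.8, 281.6], 0.48)]
spindle scene [([327.0, 285.8], 0.62), ([346.8, 226.2], 0.5)]
```

View pics/m3.png

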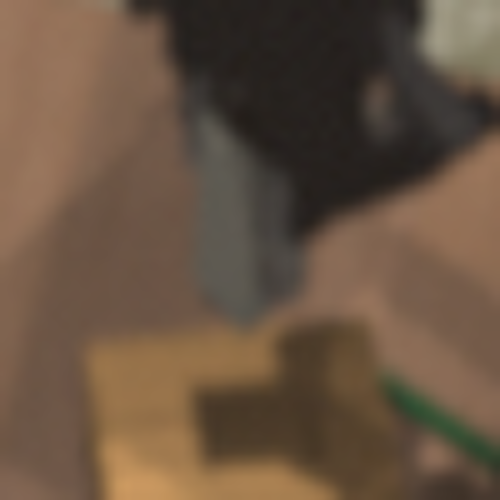

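Request:
carry_out(moves=[{"x": 0, "y": 0, "z": 0, "turn": -0.132}, {"x": 0, "y": 0, "z": 0, "turn": -0.132}, {"x": 0, "y": 0, "z": 0, "turn": -0.132}, {"x": 0, "y": 0, "z": 0, "turn": -0.132}, {"x": 0, "y": 0, "z": 0, "turn": -0.132}, {"x": 0, "y": 0, "z": 0, "turn": -0.132}, {"x": -0.35, "y": 0.9, "z": 0, "turn": 0}, {"x": -0.35, "y": 0.9, "z": 0, "turn": 0}])

```text
t: 8.65
tool_pos: [0.481, -0.1631, 0.1537]
tool_rot: [2.064, 2.368, 0.0]
contact_force: [0.7, -0.1, -1.2]
opening: 0.0198
grip_force: 39.7
```

Request:
carry_out(moves=[{"x": -0.35, "y": 0.9, "z": 0, "turn": 0}, {"x": -0.35, "y": 0.9, "z": 0, "turn": 0}, {"x": -0.35, "y": 0.9, "z": 0, "turn": 0}, {"x": -0.3, "y": 0.8, "z": 0, "turn": 0}, {"x": -0.3, "y": 0.7, "z": 0, "turn": 0}, {"x": 0, "y": 0, "z": 0, "turn": 0}, {"x": 0, "y": 0, "z": 0, "turn": 0}, {"x": 0, "y": 0, "z": 0, "turn": 0}])

```text
t: 9.45
tool_pos: [0.5893, -0.1895, 0.1535]
tool_rot: [-2.065, -2.366, 0.001]
contact_force: [-1.3, -0.5, -0.5]
opening: 0.0194
grip_force: 39.8
```

```bash
python3 - <<'E'
from h import *
a=ctrl.get_image("scene")[...,::-1]
o=ctrl.get_obs();plan((.590,-.189,.11),8)
c=proj("scene",o["tool_pos"]-[0,0,.06])
cv2.imwrite("pics/m4.png",crop(a,c,30,600))
print(c,proj("scene",o["tool_pos"]-[0,0,.047]),proj("scene",(.59,-.189,.05)))
for n in("button_face","spindle","socket_mouth"):
  for k in("scene",): print(n,k,[(x["pixel"],x["confidence"]) for x in ctrl.mark_of(k,n)][:4])
E
```

```text
pos [ 0.5893 -0.1895  0.1536] yaw_y 7.8 tilt 0.04 units [0.0141 0.03   1.7439] turn -0.004188446037391568 F [ 0.1217 -0.5624 -2.1302] t 9.5 op 0.01965322978905034 g 39.845906496047974
[292.5845 205.7007] [292.2864 202.8546] [293.2607 215.0069]
button_face scene [([320.9, 281.3], 0.62)]
spindle scene [([323.1, 288.2], 0.71), ([294.5, 201.4], 0.57)]
socket_mouth scene [([292.7, 214.3], 0.61), ([219.1, 332.9], 0.56), ([397.3, 112.9], 0.55)]
```

View pics/m4.png

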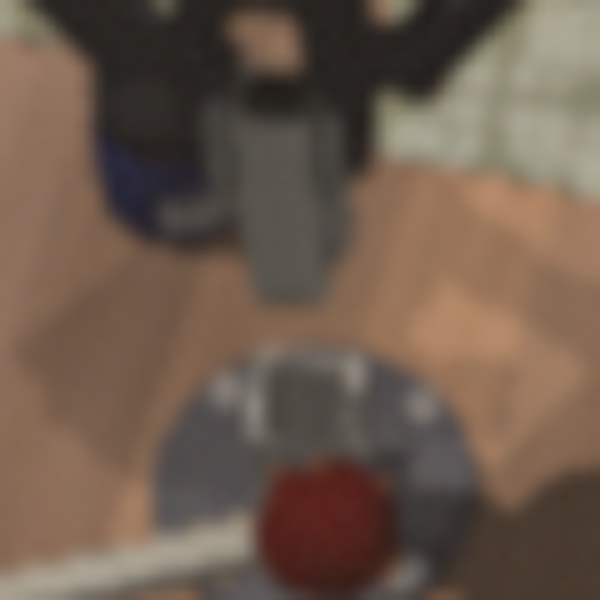

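```bash
python3 - <<'E'
from h import *
o=ctrl.get_obs();p=o["tool_pos"]; x=np.array([-np.sin(.137),np.cos(.137),0]); y=np.array([np.cos(.137),np.sin(.137),0])
c0=np.array([262.6-.0,175.7])-.5
f=lambda X:(proj("scene",X)-np.round([292.5845,205.7007])+30)*10
for a,n in((.008,"chamf"),):
  for s in(-.008,.008): print("foot +y corner",f(p+a*x+s*y-[0,0,.047]))
for s in(-.01,.01): print("bar +y corner at 70 up", f(p+.01*x+s*y+[0,0,.03]))
for s in(-.01,.01): print("bar top back", f(p-.01*x+s*y+[0,0,.033]), "front top",f(p+.01*x+s*y+[0,0,.033]))
m=np.array([.59,-.189,.05])
for i,j in((1,1),(1,-1),(-1,1),(-1,-1)): print("mouth outer",i,j,f(m+.01425*(i*x+j*y)))
E
```

```text
foot +y corner [318.9342 295.2883]
foot +y corner [256.5839 290.6481]
bar +y corner at 70 up [308.6355 124.366 ]
bar +y corner at 70 up [226.5763 118.4494]
bar top back [318.4261  50.7746] front top [307.9325 117.0534]
bar top back [236.9476  44.9823] front top [225.7069 111.1328]
mouth outer 1 1 [241.9711 431.3016]
mouth outer 1 -1 [349.4276 439.5066]
mouth outer -1 1 [256.4159 341.2973]
mouth outer -1 -1 [362.6001 349.2731]
```

Request:
carry_out(moves=[{"x": 0, "y": 0.03, "z": 0.5, "turn": 0}, {"x": 0, "y": 0, "z": 0.5, "turn": 0}, {"x": 0, "y": 0, "z": 0.5, "turn": 0}, {"x": 0, "y": 0, "z": 0.5, "turn": 0}, {"x": 0, "y": 0, "z": 0.2, "turn": 0}, {"x": 0, "y": 0, "z": 0.2, "turn": 0}, {"x": 0, "y": 0, "z": 0, "turn": 0}, {"x": 0, "y": 0, "z": 0, "turn": 0}])

```text
t: 10.45
tool_pos: [0.5912, -0.1898, 0.0942]
tool_rot: [2.066, 2.366, 0.0]
contact_force: [0.0, 0.3, -1.7]
opening: 0.0195
grip_force: 39.9
```

Request:
carry_out(moves=[{"x": 0, "y": 0, "z": 0.1, "turn": 0}, {"x": 0, "y": 0, "z": 0.1, "turn": 0}, {"x": 0, "y": 0, "z": 0.1, "turn": 0}, {"x": 0, "y": 0, "z": 0.1, "turn": 0}, {"x": 0, "y": 0, "z": 0, "turn": 0}, {"x": 0, "y": 0, "z": 0, "turn": 0}, {"x": 0, "y": 0, "z": 0, "turn": 0}, {"x": 0, "y": 0, "z": 0, "turn": 0}])

```text
t: 11.25
tool_pos: [0.591, -0.1897, 0.084]
tool_rot: [2.066, 2.366, 0.0]
contact_force: [-0.1, 0.6, -0.4]
opening: 0.0193
grip_force: 39.9
```

Request:
carry_out(moves=[{"x": 0, "y": 0, "z": 0.06, "turn": 0}, {"x": 0, "y": 0, "z": 0.06, "turn": 0}, {"x": 0, "y": 0, "z": 0.06, "turn": 0}, {"x": 0, "y": 0, "z": 0.06, "turn": 0}, {"x": 0, "y": 0, "z": 0, "turn": 0}, {"x": 0, "y": 0, "z": 0, "turn": 0}, {"x": 0, "y": 0, "z": 0, "turn": 0}, {"x": 0, "y": 0, "z": 0, "turn": 0}])

```text
t: 12.05
tool_pos: [0.5911, -0.1897, 0.0789]
tool_rot: [-2.066, -2.366, 0.0]
contact_force: [-2.3, 2.1, 5.4]
opening: 0.0195
grip_force: 40.6
```

Request:
carry_out(moves=[{"x": 0, "y": 0, "z": 0, "turn": 0}, {"x": 0, "y": 0, "z": 0, "turn": 0}, {"x": 0, "y": 0, "z": 0, "turn": 0}, {"x": 0, "y": 0, "z": 0, "turn": 0}, {"x": 0, "y": 0, "z": 0.2, "turn": 0}, {"x": 0, "y": 0, "z": 0.28, "turn": 0}, {"x": 0, "y": 0, "z": 0.28, "turn": 0}, {"x": 0, "y": 0, "z": 0, "turn": 0}], grip=45)

```text
t: 12.85
tool_pos: [0.5897, -0.1891, 0.0567]
tool_rot: [-2.064, -2.364, 0.002]
contact_force: [0.3, 0.2, 0.0]
opening: 0.0453
grip_force: 0.0
```

Request:
carry_out(moves=[{"x": 0, "y": 0, "z": 0, "turn": 0}, {"x": 0, "y": 0, "z": 0, "turn": 0}, {"x": 0, "y": 0, "z": 0, "turn": 0}, {"x": 0, "y": 0, "z": 0, "turn": 0}, {"x": 0, "y": 0, "z": 0, "turn": 0}, {"x": 0, "y": 0, "z": 0, "turn": 0}, {"x": 0, "y": 0, "z": 0, "turn": 0}, {"x": 0, "y": 0, "z": 0, "turn": 0}], grip=10, newtons=60)

```text
t: 13.65
tool_pos: [0.5909, -0.1897, 0.0588]
tool_rot: [2.066, 2.366, 0.0]
contact_force: [-0.2, 0.2, -2.1]
opening: 0.0196
grip_force: 60.6
```

Request:
carry_out(moves=[{"x": 0, "y": 0, "z": 0.06, "turn": 0}, {"x": 0, "y": 0, "z": 0.06, "turn": 0}, {"x": 0, "y": 0, "z": 0.06, "turn": 0}, {"x": 0, "y": 0, "z": 0.06, "turn": 0}, {"x": 0, "y": 0, "z": 0.04, "turn": 0}, {"x": 0, "y": 0, "z": 0, "turn": 0}, {"x": 0, "y": 0, "z": 0, "turn": 0}, {"x": 0, "y": 0, "z": 0, "turn": 0}])

```text
t: 14.45
tool_pos: [0.591, -0.1897, 0.0519]
tool_rot: [2.066, 2.366, 0.0]
contact_force: [0.0, 0.0, -1.9]
opening: 0.019
grip_force: 60.6
```

Request:
carry_out(moves=[{"x": 0, "y": 0, "z": 0, "turn": 0}, {"x": 0, "y": 0, "z": 0, "turn": 0}, {"x": 0, "y": 0, "z": 0, "turn": 0}, {"x": 0, "y": 0, "z": -0.4, "turn": 0}, {"x": 0, "y": 0, "z": -0.4, "turn": 0}, {"x": 0, "y": 0, "z": -0.4, "turn": 0}, {"x": 0, "y": 0, "z": 0, "turn": 0}, {"x": 0, "y": 0, "z": 0, "turn": 0}], grip=45)

```text
t: 15.25
tool_pos: [0.5914, -0.1899, 0.0827]
tool_rot: [2.066, 2.365, 0.001]
contact_force: [-0.6, 0.1, -0.9]
opening: 0.0448
grip_force: 0.0
```

Request:
carry_out(moves=[{"x": 0, "y": 0, "z": 0, "turn": 0}, {"x": 0, "y": 0, "z": 0, "turn": 0}, {"x": 0, "y": 0, "z": 0, "turn": 0}, {"x": 0, "y": 0, "z": 0, "turn": 0}, {"x": 0, "y": 0, "z": 0, "turn": 0}, {"x": 0, "y": 0, "z": 0.08, "turn": 0}, {"x": 0, "y": 0, "z": 0.08, "turn": 0}, {"x": 0, "y": 0, "z": 0, "turn": 0}], grip=10)

```text
t: 16.05
tool_pos: [0.5911, -0.1899, 0.078]
tool_rot: [2.066, 2.366, -0.0]
contact_force: [1.0, -0.8, 0.8]
opening: 0.0193
grip_force: 61.2
```

Request:
carry_out(moves=[{"x": 0, "y": 0, "z": 0.08, "turn": 0}, {"x": 0, "y": 0, "z": 0.08, "turn": 0}, {"x": 0, "y": 0, "z": 0.08, "turn": 0}, {"x": 0, "y": 0, "z": 0.08, "turn": 0}, {"x": 0, "y": 0, "z": 0.08, "turn": 0}, {"x": 0, "y": 0, "z": 0, "turn": 0}, {"x": 0, "y": 0, "z": 0, "turn": 0}, {"x": 0, "y": 0, "z": 0, "turn": 0}])

```text
t: 16.85
tool_pos: [0.5899, -0.1894, 0.0668]
tool_rot: [-2.065, -2.365, 0.001]
contact_force: [-0.1, -0.1, -2.3]
opening: 0.0188
grip_force: 60.9
```

Request:
carry_out(moves=[{"x": 0, "y": 0, "z": 0.06, "turn": 0}, {"x": 0, "y": 0, "z": 0.06, "turn": 0}, {"x": 0, "y": 0, "z": 0.03, "turn": 0}, {"x": 0, "y": 0, "z": 0, "turn": 0}, {"x": 0, "y": 0, "z": 0, "turn": 0}, {"x": 0, "y": 0, "z": 0, "turn": 0}, {"x": 0, "y": 0, "z": 0, "turn": 0}, {"x": 0, "y": 0, "z": 0, "turn": 0}])

```text
t: 17.65
tool_pos: [0.5909, -0.1897, 0.0648]
tool_rot: [-2.066, -2.366, 0.0]
contact_force: [-3.5, 0.3, 6.4]
opening: 0.0189
grip_force: 61.9
```

Request:
carry_out(moves=[{"x": 0, "y": 0, "z": 0.06, "turn": 0}, {"x": 0, "y": 0, "z": 0.06, "turn": 0}, {"x": 0, "y": 0, "z": 0, "turn": 0}, {"x": 0, "y": 0, "z": 0, "turn": 0}, {"x": 0, "y": 0, "z": 0, "turn": 0}, {"x": 0, "y": 0, "z": 0, "turn": 0}, {"x": 0, "y": 0, "z": 0, "turn": 0}, {"x": 0, "y": 0, "z": 0, "turn": 0}])

```text
t: 18.45
tool_pos: [0.5912, -0.1899, 0.0647]
tool_rot: [-2.066, -2.366, 0.001]
contact_force: [-8.2, 3.2, 18.9]
opening: 0.0189
grip_force: 63.6
```

Request:
carry_out(moves=[{"x": 0, "y": 0, "z": -0.05, "turn": 0}, {"x": 0, "y": 0, "z": -0.05, "turn": 0}, {"x": 0, "y": 0, "z": 0, "turn": 0}, {"x": 0, "y": 0, "z": 0, "turn": 0}, {"x": 0, "y": 0, "z": -0.5, "turn": 0}, {"x": 0, "y": 0, "z": -1, "turn": 0}, {"x": 0, "y": 0, "z": -1, "turn": 0}, {"x": 0, "y": 0, "z": -1, "turn": 0}], grip=85, newtons=25)

```text
t: 19.25
tool_pos: [0.591, -0.1897, 0.1526]
tool_rot: [2.066, 2.366, 0.0]
contact_force: [-0.5, -0.8, -0.4]
opening: 0.085
grip_force: 0.0
```

Request:
carry_out(moves=[{"x": -1, "y": 0, "z": -0.4, "turn": 0}, {"x": -1, "y": 0, "z": 0, "turn": 0}, {"x": -1, "y": 0, "z": 0, "turn": 0}, {"x": -1, "y": 0, "z": 0, "turn": 0}, {"x": -1, "y": 0, "z": 0, "turn": 0}, {"x": -1, "y": 0, "z": 0, "turn": 0}, {"x": 0, "y": 0, "z": 0, "turn": 0}, {"x": 0, "y": 0, "z": 0, "turn": 0}])

```text
t: 20.05
tool_pos: [0.6111, -0.3385, 0.1615]
tool_rot: [-2.067, -2.365, -0.001]
contact_force: [0.3, 0.1, -0.0]
opening: 0.0851
grip_force: 0.0
```

```bash
python3 - <<'E'
from h import *
a=ctrl.get_image("scene")[...,::-1]; b=ctrl.get_image("top")[...,::-1]
plan((.555,-.411,.12))
s=proj("scene",(.591,-.19,.06)); t=proj("top",(.591,-.19,.06))
r=proj("scene",(.555,-.411,.05)); u=proj("top",(.555,-.411,.05))
cv2.imwrite("pics/m5.png",np.vstack([np.hstack([crop(a,s,22,300),crop(b,t,20,300)]),np.hstack([crop(a,r,30,300),crop(b,u,30,300)])]))
print(s,t,r,u)
for k,n in(("scene","spindle"),("top","spindle"),("scene","button_face"),("top","button_face"),("scene","wide_roll"),("top","wide_roll")): print(n,k,[(x["pixel"],x["confidence"]) for x in ctrl.mark_of(k,n)][:4])
print([(x["rect"],x["confidence"]) for x in ctrl.look_for("scene","wide_roll")],[(x["rect"],x["confidence"]) for x in ctrl.look_for("top","wide_roll")])
E
```

```text
pos [ 0.6111 -0.3375  0.1613] yaw_y 7.8 tilt 0.02 units [-2.6101 -2.6215  1.6507] turn None F [-0.7189 -0.3835 -0.6215] t 20.15 op 0.08492887792698384 g 0.0
[292.7753 212.5571] [298.2678 172.789 ] [325.2294 154.1792] [375.3318 187.0732]
spindle scene [([295.0, 225.0], 0.64), ([326.7, 285.5], 0.62), ([392.2, 157.7], 0.58), ([293.4, 220.4], 0.52)]
spindle top [([247.0, 220.5], 0.59), ([394.0, 256.7], 0.48), ([297.1, 172.6], 0.37)]
button_face scene [([319.2, 281.5], 0.44)]
button_face top []
wide_roll scene [([327.7, 165.7], 0.71)]
wide_roll top [([368.9, 190.5], 0.64)]
[([317.4, 149.3, 17.1, 26.1], 0.8)] [([369.1, 180.9, 16.8, 16.6], 0.39)]
```

View pics/m5.png

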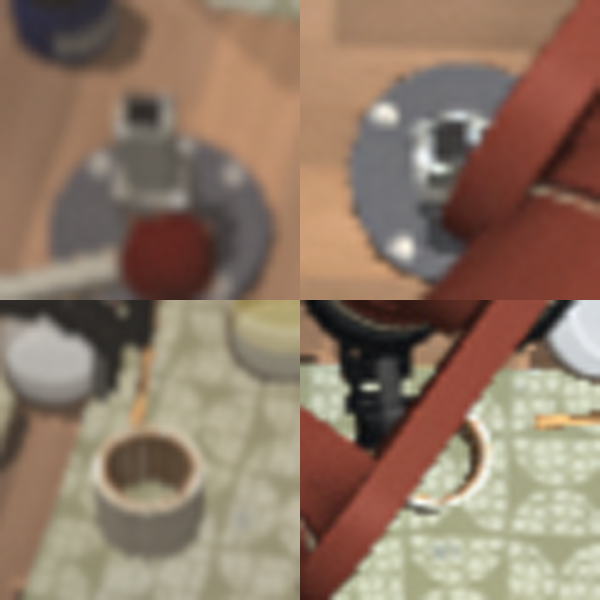

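```bash
python3 - <<'E'
from h import *
print("spindle top pred",proj("scene",(.591,-.19,.088)),"if 13 mm high",proj("scene",(.591,-.19,.101)),"obs 292,206.8")
print("roll rim scene",at("scene",(324.7,157.8),.05),"top",at("top",(371.8,187.8),.05))
R=at("top",(371.8,187.8),.05)
im=cv2.imread("pics/top0.png"); b=cv2.imread("pics/scene0.png")
def draw(im,cam,c,h=28):
    m=np.round(proj(cam,c)).astype(int); cr=cv2.resize(im[m[1]-h:m[1]+h,m[0]-h:m[0]+h],None,fx=7,fy=7,interpolation=cv2.INTER_CUBIC)
    for z,r in((.05,.032),(.05,.0258),(.002,.032)):
        P=np.array([proj(cam,[c[0]+r*np.cos(a),c[1]+r*np.sin(a),z]) for a in np.linspace(0,6.28,60)])
        cv2.polylines(cr,[np.int32((P-m+h+.5)*7)],True,(0,0,255) if z>.01 else (255,0,0))
    return cr
c=(R+at("scene",(324.7,157.8),.05))/2
cv2.imwrite("pics/m6.png",np.hstack([draw(im,"top",c),draw(b,"scene",c)])); print(c)
E
```

```text
spindle top pred [292.1444 206.6235] if 13 mm high [291.8438 203.7963] obs 292,206.8
roll rim scene [ 0.5534 -0.3976  0.05  ] top [ 0.5527 -0.4009  0.05  ]
[ 0.5531 -0.3992  0.05  ]
```

View pics/m6.png

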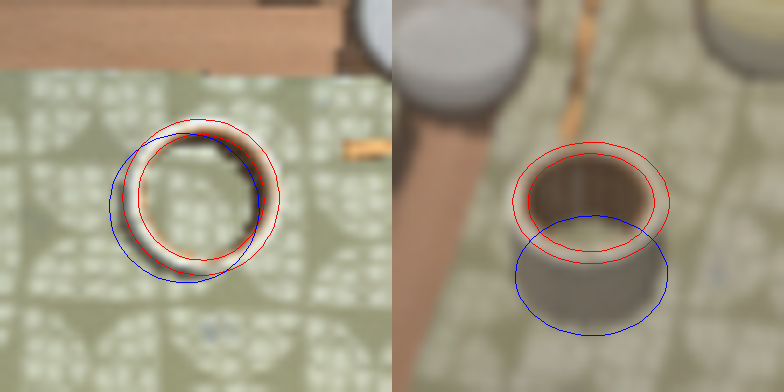

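Request:
carry_out(moves=[{"x": -0.7, "y": -0.88, "z": 0, "turn": 0}, {"x": -0.7, "y": -0.88, "z": 0, "turn": 0}, {"x": -0.7, "y": -0.88, "z": 0.5, "turn": 0}, {"x": 0, "y": 0, "z": 0.8, "turn": 0}, {"x": 0, "y": 0, "z": 0.8, "turn": 0}, {"x": 0, "y": 0, "z": 0.8, "turn": 0}, {"x": 0, "y": 0, "z": 0, "turn": 0}, {"x": 0, "y": 0, "z": 0, "turn": 0}])

```text
t: 21.35
tool_pos: [0.5527, -0.399, 0.0885]
tool_rot: [-2.066, -2.366, -0.0]
contact_force: [0.2, 0.2, 0.8]
opening: 0.0848
grip_force: 0.0
```

```bash
python3 - <<'E'
from h import *
plan((.553,-.399,.024),8)
E
```

```text
pos [ 0.5527 -0.399   0.0885] yaw_y 7.7 tilt 0.04 units [-0.0019  0.0145  2.5788] turn -0.004572357376668206 F [0.226  0.1546 0.7853] t 21.35 op 0.0847695973528035 g 0.0
```

Request:
carry_out(moves=[{"x": 0, "y": 0, "z": 0.6, "turn": 0}, {"x": 0, "y": 0, "z": 0.6, "turn": 0}, {"x": 0, "y": 0, "z": 0.6, "turn": 0}, {"x": 0, "y": 0, "z": 0.4, "turn": 0}, {"x": 0, "y": 0, "z": 0.38, "turn": 0}, {"x": 0, "y": 0, "z": 0, "turn": 0}, {"x": 0, "y": 0, "z": 0, "turn": 0}, {"x": 0, "y": 0, "z": 0, "turn": 0}])

```text
t: 22.15
tool_pos: [0.5533, -0.3997, 0.0249]
tool_rot: [2.066, 2.365, -0.0]
contact_force: [0.4, -1.2, 0.6]
opening: 0.0853
grip_force: 0.0
```

Request:
carry_out(moves=[{"x": 0, "y": 0, "z": 0, "turn": 0}, {"x": 0, "y": 0, "z": 0, "turn": 0}, {"x": 0, "y": 0, "z": 0, "turn": 0}, {"x": 0, "y": 0, "z": 0, "turn": 0}, {"x": 0, "y": 0, "z": 0, "turn": 0}, {"x": 0, "y": 0, "z": 0, "turn": 0}, {"x": 0, "y": 0, "z": 0, "turn": 0}, {"x": 0, "y": 0, "z": 0, "turn": 0}], grip=55, newtons=25)

```text
t: 22.95
tool_pos: [0.5534, -0.3998, 0.0252]
tool_rot: [2.065, 2.365, -0.0]
contact_force: [-0.6, 0.7, 6.0]
opening: 0.0622
grip_force: 28.2
```

Request:
carry_out(moves=[{"x": 0, "y": 0, "z": -0.3, "turn": 0}, {"x": 0, "y": 0, "z": -0.7, "turn": 0}, {"x": 0, "y": 0, "z": -0.8, "turn": 0}, {"x": 0, "y": 0, "z": -0.8, "turn": 0}, {"x": 0, "y": 0, "z": -0.8, "turn": 0}, {"x": 0, "y": 0, "z": -0.8, "turn": 0}, {"x": 0, "y": 0, "z": -0.7, "turn": 0}, {"x": 0, "y": 0, "z": -0.3, "turn": 0}])

```text
t: 23.75
tool_pos: [0.5536, -0.3999, 0.1572]
tool_rot: [2.064, 2.363, -0.0]
contact_force: [-0.6, -0.6, -0.0]
opening: 0.0622
grip_force: 27.7
```

```bash
python3 - <<'E'
from h import *
plan((.591,-.190,.150),8)
E
```

```text
pos [ 0.5536 -0.3999  0.1572] yaw_y 7.7 tilt 0.22 units [8.119  2.6135 0.2724] turn -0.004627245206089136 F [-0.6222 -0.6465 -0.0077] t 23.75 op 0.06220040762843774 g 27.680165022611618
```

Request:
carry_out(moves=[{"x": 0.4, "y": 0.15, "z": 0, "turn": 0}, {"x": 0.8, "y": 0.25, "z": 0, "turn": 0}, {"x": 0.8, "y": 0.25, "z": 0, "turn": 0}, {"x": 0.8, "y": 0.25, "z": 0, "turn": 0}, {"x": 0.8, "y": 0.25, "z": 0, "turn": 0}, {"x": 0.8, "y": 0.25, "z": 0, "turn": 0}, {"x": 0.8, "y": 0.25, "z": 0, "turn": 0}, {"x": 0.8, "y": 0.25, "z": 0, "turn": 0}])

```text
t: 24.55
tool_pos: [0.5799, -0.242, 0.154]
tool_rot: [-2.066, -2.367, -0.0]
contact_force: [-0.9, 0.4, -0.5]
opening: 0.0625
grip_force: 27.7
```

Request:
carry_out(moves=[{"x": 0.8, "y": 0.25, "z": 0, "turn": 0}, {"x": 0.7, "y": 0.25, "z": 0, "turn": 0}, {"x": 0.4, "y": 0.15, "z": 0, "turn": 0}, {"x": 0.2, "y": 0.05, "z": 0, "turn": 0}, {"x": 0, "y": 0, "z": 0, "turn": 0}, {"x": 0, "y": 0, "z": 0, "turn": 0}, {"x": 0, "y": 0, "z": 0, "turn": 0}, {"x": 0, "y": 0, "z": 0, "turn": 0}])

```text
t: 25.35
tool_pos: [0.5898, -0.1905, 0.1541]
tool_rot: [2.068, 2.365, -0.0]
contact_force: [0.4, -1.0, -0.8]
opening: 0.0623
grip_force: 27.7
```

```bash
python3 - <<'E'
from h import *
a=ctrl.get_image("scene")[...,::-1]; o=ctrl.get_obs()
plan((.591,-.190,.032),8)
p=o["tool_pos"]; m=np.round(proj("scene",p)).astype(int); h=45
cr=cv2.resize(a[m[1]-h:m[1]+h,m[0]-h:m[0]+h],None,fx=6.5,fy=6.5,interpolation=cv2.INTER_CUBIC)
for dz,r in((-.023,.032),(.025,.032),(.025,.0258)):
    P=np.array([proj("scene",p+[r*np.cos(t),r*np.sin(t),dz]) for t in np.linspace(0,6.28,60)])
    cv2.polylines(cr,[np.int32((P-m+h+.5)*6.5)],True,(0,0,255))
cv2.imwrite("pics/m7.png",cr)
E
```

```text
pos [ 0.5898 -0.1904  0.154 ] yaw_y 7.7 tilt 0.0 units [0.0103 0.0502 4.8811] turn -0.005553396664663928 F [-0.6501 -0.9674 -1.5951] t 25.4 op 0.06182333991148857 g 27.661091275513172
```

View pics/m7.png

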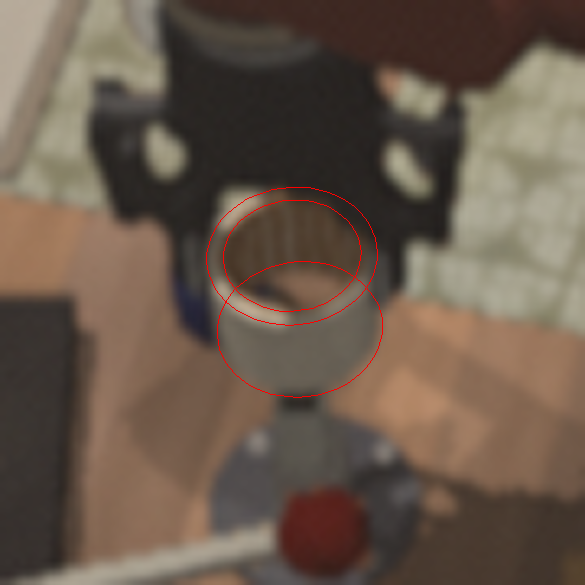

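Request:
carry_out(moves=[{"x": 0, "y": 0.04, "z": 0.5, "turn": 0}, {"x": 0, "y": 0, "z": 0.6, "turn": 0}, {"x": 0, "y": 0, "z": 0.6, "turn": 0}, {"x": 0, "y": 0, "z": 0.6, "turn": 0}, {"x": 0, "y": 0, "z": 0.4, "turn": 0}, {"x": 0, "y": 0, "z": 0.3, "turn": 0}, {"x": 0, "y": 0, "z": 0, "turn": 0}, {"x": 0, "y": 0, "z": 0, "turn": 0}])

```text
t: 26.2
tool_pos: [0.5912, -0.1898, 0.0793]
tool_rot: [2.066, 2.366, 0.0]
contact_force: [-0.1, -0.1, -0.7]
opening: 0.0622
grip_force: 27.7
```

Request:
carry_out(moves=[{"x": 0, "y": 0, "z": 0.3, "turn": 0}, {"x": 0, "y": 0, "z": 0.3, "turn": 0}, {"x": 0, "y": 0, "z": 0.3, "turn": 0}, {"x": 0, "y": 0, "z": 0.3, "turn": 0}, {"x": 0, "y": 0, "z": 0.3, "turn": 0}, {"x": 0, "y": 0, "z": 0.2, "turn": 0}, {"x": 0, "y": 0, "z": 0.1, "turn": 0}, {"x": 0, "y": 0, "z": 0, "turn": 0}])

```text
t: 27.0
tool_pos: [0.5907, -0.1896, 0.0335]
tool_rot: [-2.066, -2.366, 0.0]
contact_force: [0.2, -0.5, -0.3]
opening: 0.0621
grip_force: 27.7
```

Request:
carry_out(moves=[{"x": 0, "y": 0, "z": 0.05, "turn": 0}, {"x": 0, "y": 0, "z": 0.05, "turn": 0}, {"x": 0, "y": 0, "z": 0.03, "turn": 0}, {"x": 0, "y": 0, "z": 0, "turn": 0}, {"x": 0, "y": 0, "z": 0, "turn": 0}, {"x": 0, "y": 0, "z": 0, "turn": 0}, {"x": 0, "y": 0, "z": 0, "turn": 0}, {"x": 0, "y": 0, "z": 0, "turn": 0}])

```text
t: 27.8
tool_pos: [0.5911, -0.1897, 0.031]
tool_rot: [2.066, 2.366, 0.0]
contact_force: [0.4, 0.8, 0.6]
opening: 0.0621
grip_force: 27.8
```

Request:
carry_out(moves=[{"x": 0, "y": 0, "z": 0, "turn": 0}, {"x": 0, "y": 0, "z": 0, "turn": 0}, {"x": 0, "y": 0, "z": 0, "turn": 0}, {"x": 0, "y": 0, "z": 0, "turn": 0}, {"x": 0, "y": 0, "z": -0.3, "turn": 0}, {"x": 0, "y": 0, "z": -0.6, "turn": 0}, {"x": 0, "y": 0, "z": -0.8, "turn": 0}, {"x": 0, "y": 0, "z": -0.8, "turn": 0}], grip=85)

```text
t: 28.6
tool_pos: [0.5912, -0.1898, 0.0953]
tool_rot: [2.066, 2.365, 0.0]
contact_force: [0.4, -0.5, 1.0]
opening: 0.0852
grip_force: 0.0
```

Request:
carry_out(moves=[{"x": 0, "y": 0, "z": -0.8, "turn": 0}, {"x": 0, "y": 0, "z": -0.8, "turn": 0}, {"x": 0, "y": 0, "z": -0.8, "turn": 0}, {"x": -0.8, "y": 0, "z": 0, "turn": 0}, {"x": -0.8, "y": 0, "z": 0, "turn": 0}, {"x": -0.8, "y": 0, "z": 0, "turn": 0}, {"x": -0.8, "y": 0, "z": 0, "turn": 0}, {"x": -0.8, "y": 0, "z": 0, "turn": 0}])

```text
t: 29.4
tool_pos: [0.6039, -0.2908, 0.1519]
tool_rot: [-2.066, -2.364, 0.001]
contact_force: [0.1, 0.4, -1.0]
opening: 0.0852
grip_force: 0.0
```

```bash
python3 - <<'E'
from h import *
a=ctrl.get_image("scene")[...,::-1]; o=ctrl.get_obs(); print(o["tool_pos"],o["contact_force"])
p=np.array([.591,-.19,.008]); m=np.round(proj("scene",p)).astype(int); h=40
cr=cv2.resize(a[m[1]-h:m[1]+h,m[0]-h:m[0]+h],None,fx=7,fy=7,interpolation=cv2.INTER_CUBIC)
for dz,r in((0,.032),(.048,.032)):
    P=np.array([proj("scene",p+[r*np.cos(t),r*np.sin(t),dz]) for t in np.linspace(0,6.28,60)])
    cv2.polylines(cr,[np.int32((P-m+h+.5)*7)],True,(0,0,255))
cv2.imwrite("pics/m8.png",cr)
E
```

```text
[ 0.6041 -0.2938  0.1523] [-0.4929 -1.9015  0.4117]
```

View pics/m8.png

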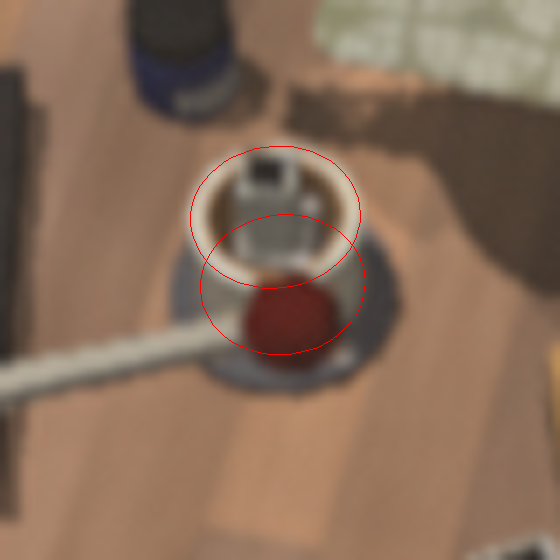

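The roll's rim matches the outline I drew for it lying flat on the foot, and the spindle's top shows inside it at about crop (268,170). The gripper is clear.

```bash
python3 -c "
from station import ctrl
print(ctrl.finish_job())"
```

```text
the job is handed in; nothing more can be done
None
```

The job is handed in: the spindle is fully home in the socket, with its button on the window side, and the wide roll lies flat on the stand's foot; I didn't see the button come out through the window directly, and I inferred the window's side from the stand's shadow.

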